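# Nest the hole saws in the organiser case

### The arm

A 6-joint arm with a two-finger parallel gripper is mounted at the origin on the work surface. World frame = base frame: x ahead of the robot, y to its left, z up, the work surface at z = 0. Lengths are in m, angles in rad, forces in N, time in s.
With the tool pointing down it reaches from about 0.275 to 1 m from the base axis. Payload 8.4 kg.
Tool frame: the origin (TCP) lies on the centre line of the jaws, within the pads' length; the fingertips stand 17 mm ahead of it and the grasp point (between the pads) lies 2 mm behind it (bot.tcp_to_tips is the z of the fingertips in the tool frame, in m); z points along the fingers, y is the line along which they close (so a half turn about z gives the same grasp; the last joint's range is limited). The gripper opens to 85 mm and grips with 20 to 120 N. Pads are 22 mm wide; open, the fingers measure 114 mm over their backs; the gripper's body (76 mm by 85 mm) begins 54 mm behind the grasp point. The pads swing forward as they close: fully open they stand 13 mm farther back than shut.
Start: joints at [1.12, 0.353, 1.633, -0, 1.155, -0.002], TCP at [0.271, 0.563, 0.248] pointing down, gripper open.
Joint ranges: [-2.63, 2.63], [-0.92, 2.1], [0.06, 2.66], [-1.3, 4.44], [0, 2.69], [-3.02, 3.02]. Speed limits (rad/s): [2.22, 2.22, 2.79, 3.14, 3.14, 3.14].

### API

Orientations are given as a unit quaternion [x, y, z, w].
In Python, from workcell import bot, hand, kinematics, get_obs, vision, hand_in gives the robot as it stands. The module is installed in compiled form; this text tells all that it offers. Calls block until the motion is done:
- bot.reach(position, orientation): joint-space move of the TCP to a pose.
- bot.servo_line(position, ori=None, velocity=0.15): straight line of the TCP; ori=None keeps the orientation; velocity is the mean speed in m/s.
- bot.goto_joints(angles): joint-space move.
- hand.move_gripper(opening, strength=None): finger opening in m; strength is the grip in N (None keeps the last); returns when the fingers have stopped.
- bot.dwell(seconds).
- kinematics.solve_ik(position, orientation): joint angles nearest the present ones, or None.
- get_obs(): the state.
- vision.read_camera(name): name is "side" or "top"; returns a dict with "frame" (384x512x3 uint8, red, green, blue), "intrinsics" (3x3 intrinsics, pixels), "dist" ([k1, k2, p1, p2, k3] as OpenCV has them; the pictures are not rectified), "view" (4x4, takes a point from world to camera coordinates). Camera axes: x right, y down, z forward; pixel columns grow to the right and rows downward; lengths in m; the calibration is good to about 2 mm. A picture is of the moment at which its call begins. There is no depth.
A pose or a line that the arm cannot do raises bot.IKError and nothing moves.
- hand_in(): hands the job in; it is judged then, once.
The state is a dict: "time_s": time; "joint_pos": joint angles; "joint_vel": joint speeds; "joint_efforts": joint torques, N m; "position": TCP position; "orientation": TCP orientation; "wrist_force": force on the tool from outside, world axes, zero at the start; "ft_torque": the same for the moment, N m; "gripper_width": finger opening in m; "grip_force": force on a finger pad.
Only numpy, scipy, OpenCV 4.12 (cv2) and the standard library are available. Lean on these libraries where they do the work, as an engineer would, in place of code of your own. Each camera call takes 0.05 s, during which the arm holds its last target. There are 200 camera calls.

### The job

Pack the four loose hole saws away, nested one over another on the round black seat in the open green case: stand the smallest, mouth down as it lies, on the middle of the seat, then put the next larger over it, then the next, and the largest last, each standing flat on the seat. Leave the drill, the tape measure and the screw jar where they are.

Things in the scene. Friction and masses are not known exactly. Their poses are not given: they have to be found in the camera images.
- saw24_center (a point): Centre (half-way up, on the axis) of the smallest of four plain steel hole saws: a round steel cup standing mouth down, closed flat top with a small dark centre hole, a toothed rim at the bottom. Outer diameter 24 mm, height 36 mm, wall 2.5 mm (inner diameter 19 mm), top plate 5 mm thick, so the cavity is 31 mm deep. Its z axis is its own axis, up; the origin is 18 mm above its rim. Loose, 42 to 84 g, grasped across its diameter.
- saw38_center (a point): Centre (half-way up, on the axis) of the second smallest of four plain steel hole saws: a round steel cup standing mouth down, closed flat top with a small dark centre hole, a toothed rim at the bottom. Outer diameter 38 mm, height 44 mm, wall 2.5 mm (inner diameter 33 mm), top plate 5 mm thick, so the cavity is 39 mm deep. Its z axis is its own axis, up; the origin is 22 mm above its rim. Loose, 70 to 140 g, grasped across its diameter.
- saw52_center (a point): Centre (half-way up, on the axis) of the second largest of four plain steel hole saws: a round steel cup standing mouth down, closed flat top with a small dark centre hole, a toothed rim at the bottom. Outer diameter 52 mm, height 52 mm, wall 2.5 mm (inner diameter 47 mm), top plate 5 mm thick, so the cavity is 47 mm deep. Its z axis is its own axis, up; the origin is 26 mm above its rim. Loose, 112 to 224 g, grasped across its diameter.
- saw66_center (a point): Centre (half-way up, on the axis) of the largest of four plain steel hole saws: a round steel cup standing mouth down, closed flat top with a small dark centre hole, a toothed rim at the bottom. Outer diameter 66 mm, height 60 mm, wall 2.5 mm (inner diameter 61 mm), top plate 5 mm thick, so the cavity is 55 mm deep. Its z axis is its own axis, up; the origin is 30 mm above its rim. Loose, 161 to 322 g, grasped across its diameter.
- seat (a point): Centre of the top face of the round black seat disc (diameter 100 mm) in the open green organiser case; the disc's top is 8 mm above the table. The case is fixed, 260 mm along its x axis by 200 mm along its y axis, with walls 28 mm above the table; axes here are the case's, z up. Nearest inner walls lie 91 mm from this point towards -x and 96 mm to either side (y); two clear bins of screws, 34 mm above the table, begin 103 mm away towards +x.
- tape: Yellow tape measure lying flat among the saws, 62 x 58 x 34 mm; origin at the centre of its underside. To be left alone.
- jar: Small pale, translucent screw jar with a black lid, diameter 60 mm, 75 mm tall; origin at the centre of its underside. To be left alone.
- drill: Black cordless drill lying on its side, about 215 mm (its x, chuck to +x) x 185 mm (y), 62 mm high; origin near the middle of its outline, at table level. To be left alone.
Not all that is in view belongs to the job. Leave any orange or red look-alike of the part that bears saw66_center alone.

How it is judged:
By the outcome, as a careful person would: the job done as asked, in the order asked, and still so for the second after the job is handed in, with the robot touching nothing.
It also fails if it takes over 122 s, if anything falls off the work surface, if the arm or the gripper's body presses on something with over 40 N, if the wrist force passes 120 N, or if a joint passes its speed limit or range.

## Working session

There is one attempt and no reset: what is moved stays moved. The work goes in short steps, each a Python script; the robot and the scene stay as the last script left them, time stands still between calls to the robot, and variables do not carry over. Pictures are saved under pics/ and viewed, at most 14 in all, crops included, and the job is handed in when it is done.

```bash
mkdir -p pics
python3 - <<'E'
from workcell import *
import cv2,numpy as np
for n in("top","side"):
    c=vision.read_camera(n); cv2.imwrite(f"pics/{n}0.png",cv2.resize(c["frame"][:,:,::-1],(800,600),interpolation=cv2.INTER_CUBIC))
    np.savez(f"{n}0.npz",**c); print(n,c["intrinsics"].tolist(),c["dist"],np.round(c["view"],3).tolist())
o=get_obs();print(o["position"],o["orientation"],o["time_s"],o["gripper_width"],bot.tcp_to_tips)
E
```

```text
top [[473.44956980916345, 0.0, 251.66404614492936], [0.0, 473.44956980916345, 190.44823958953197], [0.0, 0.0, 1.0]] [-0.06965001  0.          0.          0.          0.        ] [[-0.013, -1.0, -0.021, 0.02], [-0.987, 0.016, -0.159, 0.54], [0.16, 0.019, -0.987, 1.216], [0.0, 0.0, 0.0, 1.0]]
side [[376.53608673207424, 0.0, 254.2481349641356], [0.0, 376.53608673207424, 199.34710454366146], [0.0, 0.0, 1.0]] [0.00822572 0.         0.         0.         0.        ] [[0.83, -0.558, -0.011, -0.447], [-0.424, -0.618, -0.663, 0.266], [0.363, 0.555, -0.749, 0.664], [0.0, 0.0, 0.0, 1.0]]
[0.27101238 0.56274338 0.24764518] [ 2.22545836e-01  9.74922032e-01 -6.00594997e-04 -1.50578844e-04] 0.1 0.08525982762578596 0.017
```

View pics/top0.png

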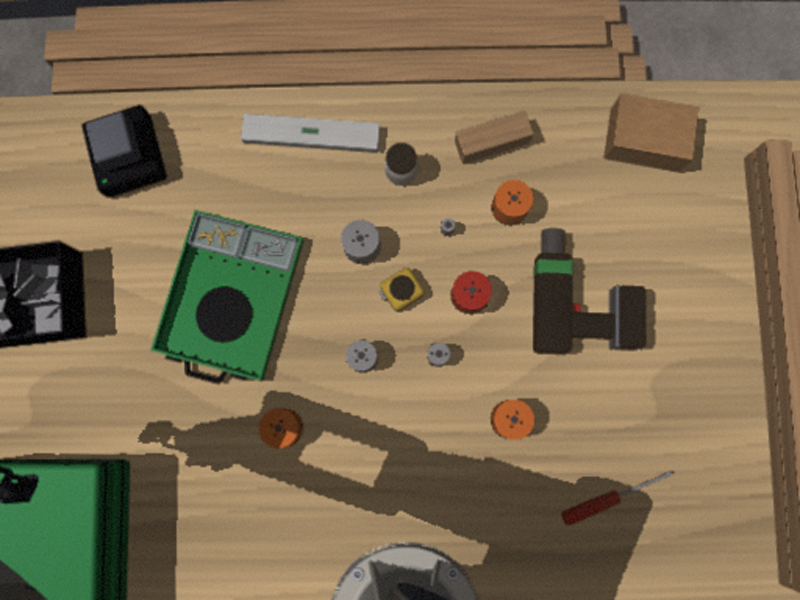

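View pics/side0.png

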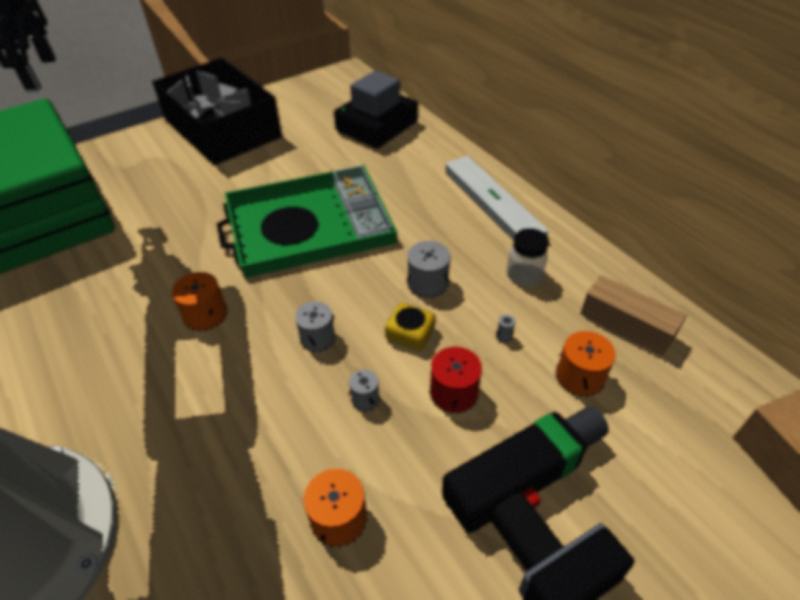

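The top view shows the seat at (224,314). The steel saws are at (360,241) for 66, (361,356) for 52, (438,354) for 38 and (448,227) for 24. The yellow tape is at (403,289) and the red decoy at (472,291). In the side view the saws are at (428,268), (315,326), (364,390) and (506,328), and the seat is at (290,226).

```bash
cat > loc.py <<'E'
import numpy as np,cv2
from scipy.optimize import minimize
def proj(c,P):
    V=c["view"];return cv2.projectPoints(np.asarray(P,float),cv2.Rodrigues(V[:3,:3])[0],V[:3,3].copy(),c["intrinsics"],c["dist"])[0][:,0]
def onplane(c,uv,z):
    x=cv2.undistortPoints(np.array([[uv]],float),c["intrinsics"],c["dist"])[0,0]
    V=c["view"];R=V[:3,:3];o=-R.T@V[:3,3];d=R.T@np.r_[x,1];return (o+d*(z-o[2])/d[2])[:2]
T=np.linspace(0,2*np.pi,72,endpoint=False)
def fit(cams,xy,d,z0,z1,kind):
    S=4;dat=[]
    for c in cams:
        u,v=proj(c,[[*xy,z1]])[0];w=34;u0,v0=int(u)-w,int(v)-w
        im=c["frame"][v0:v0+2*w,u0:u0+2*w]
        im=cv2.resize(im,None,fx=S,fy=S,interpolation=cv2.INTER_LINEAR).astype(float)
        mx,mn=im.max(2),im.min(2)
        f=(0.30-(mx-mn)/(mx+1)) if kind=="saw" else (60-mx)/100   # >0 = object
        dat.append((c,np.tanh(f*12),u0,v0))
    def cost(p,one=None):
        t=0
        for c,f,u0,v0 in dat if one is None else [dat[one]]:
            pts=np.vstack([np.c_[p[0]+d/2*np.cos(T),p[1]+d/2*np.sin(T),0*T+z] for z in (z0,z1)])
            q=(proj(c,pts)-[u0,v0]+.5)*S-.5
            m=np.zeros(f.shape,np.uint8)
            cv2.fillConvexPoly(m,cv2.convexHull((q*16).astype(np.int32)),255,cv2.LINE_AA,4)
            t-=(f*m).sum()/m.sum()*1.0*(m.sum()/255)/(d/.024)**2/100
        return t
    def run(one=None):
        p=np.array(xy,float)
        for s in (.012,.003):
            p=minimize(cost,p,args=(one,),method="Nelder-Mead",options=dict(initial_simplex=[p,p+[s,0],p+[0,s]],xatol=5e-5)).x
        return p
    return run(),[run(i) for i in range(len(dat))]
SAW={24:.036,38:.044,52:.052,66:.060}
E
python3 - <<'E'
from loc import *
cs=[dict(np.load(f"{n}0.npz")) for n in("top","side")]
k=1.5625
for d,uv in {24:(448,227),38:(438,354),52:(361,356),66:(360,241)}.items():
    p=onplane(cs[0],np.array(uv)/k,SAW[d]); r,l=fit(cs,p,d/1000,0,SAW[d],"saw"); print(d,p.round(4),r.round(4),np.round(l,4).tolist())
p=onplane(cs[0],np.array((224,314))/k,.008); r,l=fit(cs,p,.1,.008,.008,"seat");print("seat",p,r.round(4),np.round(l,4).tolist())
for n,uv,z in [("caseTL",(196,212),.028),("caseTR",(307,236),.028),("caseBL",(152,350),.028),("caseBR",(262,380),.028),("tape",(403,289),.034),("red",(472,291),.06),("or1",(513,200),.06),("or2",(514,419),.06),("or3",(280,428),.06),("jar",(400,158),.075),("drillchuck",(552,240),.05),("drill corner",(536,350),.06)]:
    print(n,onplane(cs[0],np.array(uv)/k,z).round(3))
E
```

```text
24 [ 0.6641 -0.0846] [ 0.67   -0.0842] [[0.6704, -0.0842], [0.6698, -0.0841]]
38 [ 0.4428 -0.0619] [ 0.4446 -0.0628] [[0.4451, -0.0629], [0.4443, -0.063]]
52 [0.4407 0.0671] [0.4433 0.0678] [[0.4437, 0.0681], [0.4426, 0.0673]]
66 [0.636  0.0672] [0.6427 0.0683] [[0.643, 0.0684], [0.6421, 0.0679]]
seat [0.52138224 0.31107882] [0.5219 0.3109] [[0.5223, 0.3118], [0.521, 0.3085]]
caseTL [0.702 0.361]
caseTR [0.654 0.162]
caseBL [0.458 0.431]
caseBR [0.404 0.238]
tape [ 0.556 -0.005]
red [ 0.546 -0.121]
or1 [ 0.704 -0.196]
or2 [ 0.333 -0.183]
or3 [0.323 0.201]
jar [ 0.777 -0.003]
drillchuck [ 0.635 -0.261]
drill corner [ 0.446 -0.224]
```

```bash
cat > pp.py <<'E'
from workcell import *
from loc import *
Q=[1,0,0,0]; SEAT=np.array([.5220,.3107]); H=.13
GZ={24:.024,38:.028,52:.032,66:.036}; OP={24:.05,38:.062,52:.075,66:.0853}
XY={24:(.670,-.0842),38:(.4446,-.0628),52:(.4433,.0678),66:(.6427,.0683)}
def pick(d,xy):
    global F0
    hand.move_gripper(OP[d],50); g=GZ[d]
    bot.reach([*xy,g+H],Q); bot.servo_line([*xy,g+.002],velocity=.12)
    bot.servo_line([*xy,g],velocity=.03)
    hand.move_gripper(d/1000-.01,50); o=get_obs()
    print("grip",d,round(o["gripper_width"],4),o["grip_force"],o["wrist_force"].round(1) if hasattr(o["wrist_force"],"round") else o["wrist_force"])
    bot.servo_line([*xy,g+H],velocity=.15)
    o=get_obs(); print("up",round(o["gripper_width"],4),np.round(o["wrist_force"],2),o["time_s"])
def place(d,xy,off=(0,0)):
    t=np.array(xy)-off; g=GZ[d]+.008
    bot.reach([*t,g+H-.01],Q); bot.dwell(.3); f0=np.array(get_obs()["wrist_force"])
    bot.servo_line([*t,g+.056],velocity=.12); 
    z=.056
    for z in (.040,.025,.012,.003,.002,.001,0,-.001):
        bot.servo_line([*t,g+z],velocity=.06 if z>.002 else .02)
        f=np.array(get_obs()["wrist_force"])-f0
        if np.linalg.norm(f)>4: break
    print("down z",z,f.round(1))
    return z
def release(d,xy):
    hand.move_gripper(OP[d]); bot.servo_line([*xy,get_obs()["position"][2]+.11],velocity=.12)
    print("t",get_obs()["time_s"])
def snap(name,cams=("top","side")):
    cs=[vision.read_camera(n) for n in cams]
    for n,c in zip(cams,cs): np.savez(f"{n}_{name}.npz",**c)
    return cs
def crop(c,xy,z,name,w=48,S=6):
    u,v=proj(c,[[*xy,z]])[0].astype(int); cv2.imwrite(f"pics/{name}.png",cv2.resize(c["frame"][max(v-w,0):v+w,max(u-w,0):u+w,::-1],None,fx=S,fy=S,interpolation=cv2.INTER_CUBIC))
E
python3 - <<'E'
from pp import *
pick(24,XY[24]); z=place(24,SEAT)
if z<=.003:
    release(24,SEAT)
    bot.reach([.445,-.06,.2],Q)
    cs=snap("a")
    r,l=fit(cs,SEAT,.024,.008,.044,"saw");print(r,l)
    for i,n in enumerate(("top","side")): crop(cs[i],SEAT,.03,"a"+n)
    cv2.imwrite("pics/a.png",np.hstack([cv2.imread("pics/atop.png"),cv2.imread("pics/aside.png")])[:, :, :])
    im=cv2.imread("pics/a.png");cv2.imwrite("pics/a.png",cv2.resize(im,(800,400)))
E
```

```text
grip 24 0.023 48.869185745716095 [-2.2 -0.2  4. ]
up 0.0226 [ 0.17  0.35 -1.25] 6.0833
down z 0 [-1.2 -2.7  5.5]
t 12.3
[0.51688225 0.30667508] [array([0.52631984, 0.32517094]), array([0.50238042, 0.28412107])]
```

View pics/a.png

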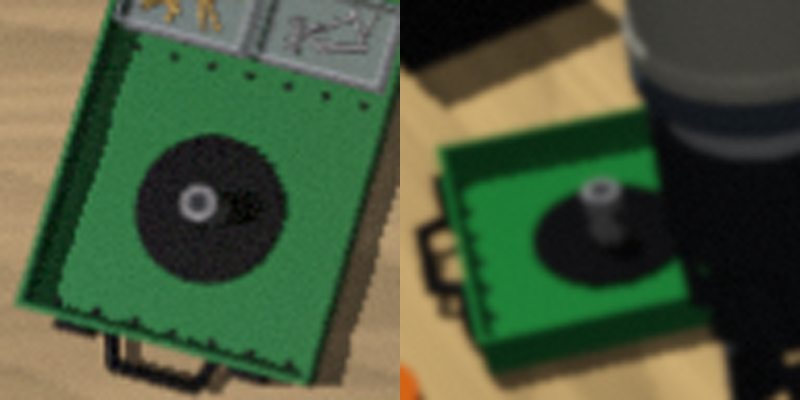

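The top crop shows the small saw's bright ring at (198,202), roughly mid-disc with its top raised. The side crop shows it standing upright. I'll measure the ring numerically.

```bash
cat >> pp.py <<'E'
def ring(c,xy,z,r=.05):
    u,v=proj(c,[[*xy,z]])[0]; f=c["frame"].astype(float); mx,mn=f.max(2),f.min(2)
    m=((mx>95)&((mx-mn)/(mx+1)<.3)).astype(np.uint8)
    n,lab,st,ce=cv2.connectedComponentsWithStats(m)
    i=min((i for i in range(1,n) if st[i,4]>8),key=lambda i:np.hypot(*(ce[i]-[u,v])))
    pts=np.argwhere(lab==i)[:,::-1].astype(np.float32); (cx,cy),rr=cv2.minEnclosingCircle(pts)
    return onplane(c,ce[i],z),onplane(c,(cx,cy),z),rr
E
python3 - <<'E'
from pp import *
c=dict(np.load("top_a.npz")); print(ring(c,SEAT,.044))
c0=dict(np.load("top0.npz"))
for d in XY: print(d,ring(c0,XY[d],SAW[d]))
E
```

```text
(array([0.52079869, 0.31060177]), array([0.5208692 , 0.31091839]), 4.111063480377197)
24 (array([ 0.669624  , -0.08275408]), array([ 0.66779068, -0.08281233]), 5.053948402404785)
38 (array([ 0.44478605, -0.06150099]), array([ 0.44361226, -0.06175679]), 7.850259304046631)
52 (array([0.44284566, 0.06849448]), array([0.44252387, 0.06781336]), 10.248897552490234)
66 (array([0.64211633, 0.06908462]), array([0.63981565, 0.06814462]), 12.920729637145996)
```

Run:
```python
from pp import *
S=SEAT-[.0005,0]
pick(38,XY[38]); z=place(38,S)
if z<=.003:
    release(38,S)
    bot.reach([.4433,.03,.2],Q)
    c,=snap("b",("top",)); print(ring(c,S,.052)); crop(c,S,.03,"b")
```

```text
grip 38 0.0364 49.27754263859242 [-1.6  1.2  6.2]
up 0.0363 [-0.51  0.58 -0.79] 17.225
down z 0 [ 0.4 -0.6  5.1]
t 23.3
(array([0.52111956, 0.31091782]), array([0.52103747, 0.31074027]), 6.838425636291504)
```

View pics/b.png

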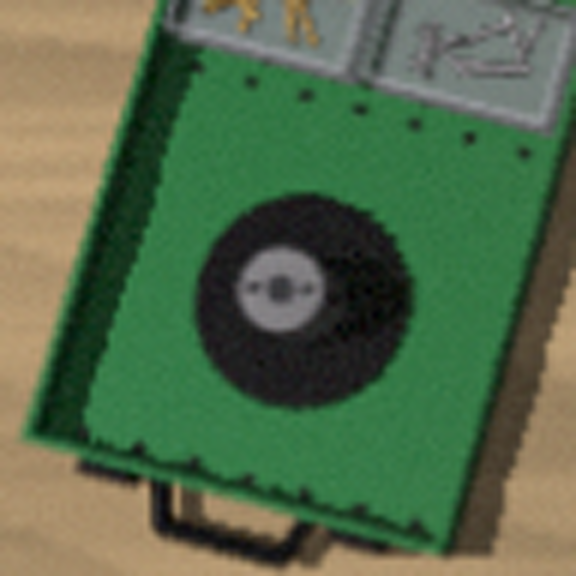

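The 38 saw covers the small one. Its top is at crop (280,289), which maps to (0.521, 0.311), and it bottomed at the nominal height. Next the 52.

Run:
```python
from pp import *
S=SEAT-[.0005,0]
pick(52,XY[52]); z=place(52,S)
if z<=.003:
    release(52,S)
    bot.reach([.6,.03,.22],Q)
    c,=snap("c",("top",)); print(ring(c,S,.060),ring(c,XY[66],.06)); crop(c,S,.03,"c")
```

```text
grip 52 0.0507 50.58467349037528 [-1.5 -1.4  7.3]
up 0.0507 [ 0.77  0.13 -2.2 ] 27.925
down z 0 [-0.2 -0.5  7.5]
t 33.575
(array([0.52041431, 0.3108264 ]), array([0.52073034, 0.31109587]), 9.617792129516602) (array([0.6699039 , 0.08340407]), array([0.67249746, 0.07474616]), 13.200478553771973)
```

View pics/c.png

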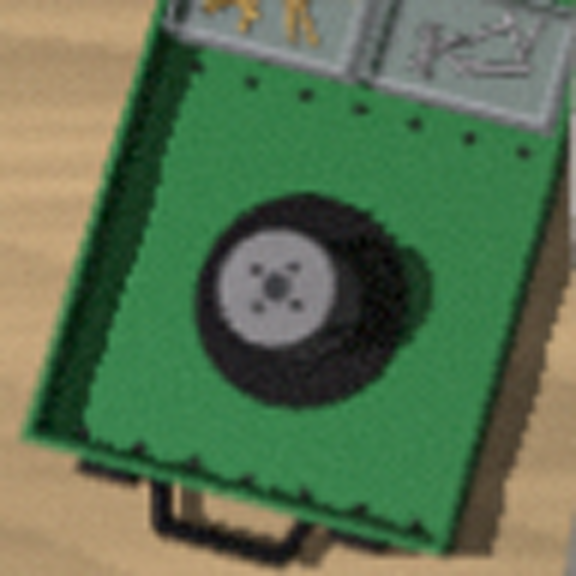

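The 52 is nested, with its top at crop (276,288), which maps to (0.5206, 0.311). The 66 reading was occluded by the arm, and nothing touched that saw, so I'll use the earlier fit.

Run:
```python
from pp import *
S=SEAT-[.0007,0]
pick(66,XY[66]); z=place(66,S)
if z<=.003:
    release(66,S)
    bot.reach([.45,-.15,.3],Q)
    a,b=snap("d"); print(ring(a,S,.068)); crop(a,S,.03,"d")
    cv2.imwrite("pics/dside.png",cv2.resize(b["frame"][:,:,::-1],(800,600)))
    cv2.imwrite("pics/dtop.png",cv2.resize(a["frame"][:,:,::-1],(800,600)))
```

```text
grip 66 0.0654 54.60651450419391 [-2.4 -0.9  6.6]
up 0.0653 [-0.62 -0.   -3.3 ] 38.2667
down z 0 [-1.9 -0.8  7.4]
t 43.9417
(array([0.52008468, 0.3113277 ]), array([0.52035848, 0.31071632]), 12.283280372619629)
```

View pics/dtop.png

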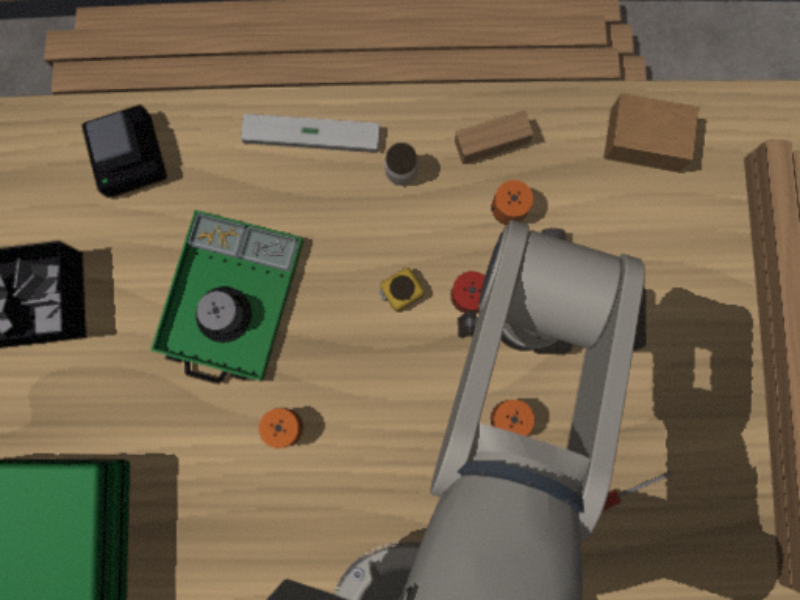

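View pics/dside.png

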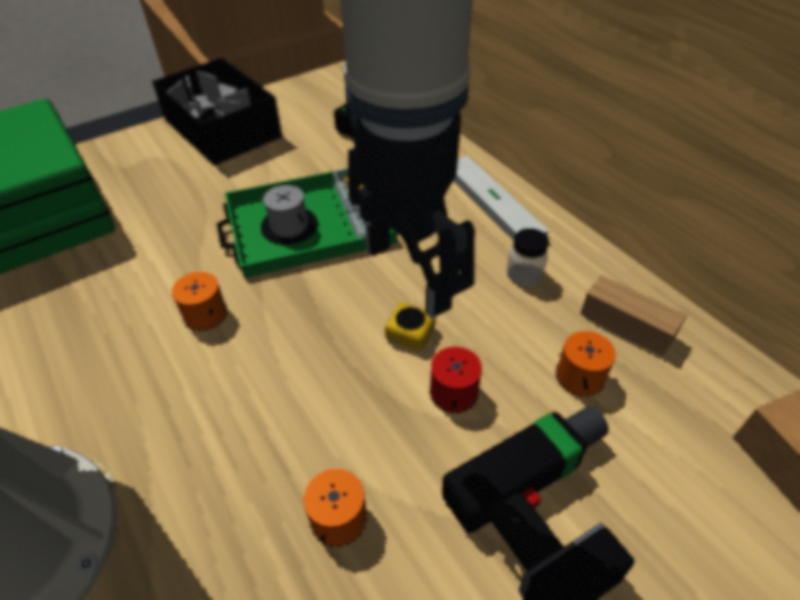

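The 66 saw stands upright and central on the seat: top view (216,311), side view (286,213). The tape, jar, drill and decoys sit where they were, and the gripper is clear of everything.

```bash
python3 -c "
from workcell import *
print(hand_in())"
```

```text
the job is handed in; nothing more can be done
None
```

The four hole saws are nested on the seat in the order asked (24, 38, 52, 66 mm), each lowered to seat height and standing upright; the drill, tape and jar were left alone, and the job was handed in at about 45 s.

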